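Hook the feed unit's return spring onto its anchor post with a spring puller

ROBOT

A 6-joint arm with a two-finger parallel gripper is mounted at the origin on the work surface. World frame = base frame: x ahead of the robot, y to its left, z up, the work surface at z = 0. Lengths are in m, angles in rad, forces in N, time in s.
With the tool pointing down it reaches from about 0.3 to 0.875 m from the base axis. Payload 6.4 kg.
Tool frame: the origin (TCP) lies midway between the tips of the shut fingers; the grasp point (between the pads) lies 19 mm behind it; z points along the fingers, y is the line along which they close (so a half turn about z gives the same grasp; the last joint's range is limited). The gripper opens to 85 mm and grips with 20 to 120 N. Pads are 22 mm wide; open, the fingers measure 114 mm over their backs; the gripper's body (76 mm by 85 mm) begins 54 mm behind the grasp point. The pads swing forward as they close: fully open they stand 13 mm farther back than shut.
Start: joints at [-1.532, 0.181, 1.607, -0, 1.354, -0.206], TCP at [0.139, -0.558, 0.206] pointing down, gripper open.
Joint ranges: [-2.99, 2.99], [-0.89, 2.07], [0.3, 2.58], [-1.14, 4.28], [0, 2.63], [-3.12, 3.12]. Speed limits (rad/s): [2.57, 2.57, 3.01, 3.14, 3.14, 3.14].

INTERFACE

Orientations are given as a unit quaternion [w, x, y, z].
In Python, from bench import sensors, vision, ctrl gives the robot as it stands.
- The arm moves only by the tool carry_out, never from a script. Its argument "deltas" is text: rows parted by semicolons, each of 7 numbers parted by spaces: the shift along the tool's x, y, z in mm, then the turn, a rotation vector about the tool's x, y, z in rad, then the closure, from 0 (fully open) to 1 (shut). In form: tx ty tz ax ay az claw; .... A call has 1 to 12 rows; each row is the pose to reach, as a shift and turn from the pose commanded when the call began, along the tool's axes at that moment; what a row does not reach only later rows make up. A row lasts 1/8 s, in which the tool goes at most 62.5 mm and 10.7 degrees, less where a joint would pass 70% of its speed; a pose out of reach is approached as far as the arm can. A call with a gripper value outside its range is refused whole. The fingers move at their own pace and stop on an object; the grip force is fixed at half the most. Time passes only in rows, so rows that repeat a pose let the fingers close. It gives the time, the measured TCP pose, the force, the opening and the grip force at its end, in the units of the state.
- sensors.get_obs(): the state, without advancing time (a new reading comes with each control period).
- vision.camera(name): name is "side" or "top" or "wrist"; returns the picture (480x640x3 uint8, blue, green, red); there is no depth.
- vision.camera_model(name): a dict with "K" (3x3 intrinsics, pixels), "extrinsics" (4x4, takes a point from world to camera coordinates); the wrist camera has in their place "hand_eye" (4x4, takes a point from camera to tool coordinates, whose origin is the TCP and whose axes are the flange's). Camera axes: x right, y down, z forward; pixel columns grow to the right and rows downward; lengths in m; the calibration is good to about 2 mm. A picture is of the moment at which its call begins: read the wrist's pose just before it. camera_model takes no time and is no camera call.
- ctrl.hand_in(): hands the job in; it is judged then, once.
The state is a dict: "time_s": time; "q": joint angles; "dq": joint speeds; "joint_efforts": joint torques, N m; "eef_pos": TCP position; "eef_rot": TCP orientation; "wrist_force": force on the tool from outside, world axes, zero at the start; "torque": the same for the moment, N m; "opening": opening from 0.0 (shut) to 1.0 (fully open); "grasp_force": force on a finger pad.
Only numpy, scipy, OpenCV 4.12 (cv2) and the standard library are available. Lean on these libraries where they do the work, as an engineer would, in place of code of your own. Each camera call takes 0.05 s, during which the arm holds its last target. There are 200 camera calls.

TASK

Take the spring puller from its stand and use it to stretch the loose return spring in the opened feed unit, seating the spring's end loop around the anchor post and under the post's head so that it stays hooked by itself. How high the post stands differs, so feel for its seat: pull and press gently and no farther than needed, keep the gripper itself off the spring and post, then stand the puller back upright in its stand and let go, leaving everything else where it is.

Things in the scene. Friction and masses are not known exactly. Their poses are not given: they have to be found in the camera images.
- puller: spring puller standing loose and upright in its stand, 105 to 200 g; origin at the tip of its pin, z axis up along the tool. From the tip up: steel pin 6 mm diameter, tapered tip (0-9 mm); collar 18 mm diameter (9-13 mm) that bears on the spring end while the pin is in its hole; shaft 10 mm (13-37 mm); flange 38 mm diameter (37-41 mm); black square handle 22 x 22 mm, sides along x and y (41-103 mm), to be gripped
- puller_stand: fixed wooden block 75 x 75 mm, 45 mm tall, with an upright round hole 29 mm wide and 42 mm deep in the middle of its top; origin at the centre of its underside. The puller hangs in it by its flange on the rim, pin tip 8 mm above the desk, with about 5 mm play to each side. It stands to the left or to the right of the feed unit
- feed_unit: fixed metal tray, the opened feed unit of a note counting machine, 170 mm (its x) by 230 mm (its y), base plate 12 mm thick, low rims and a roller shaft (up to 50 mm high, 66 mm towards its +x); origin at the centre of its underside. The return spring runs roughly along its +y and is hung at its -y end
- spring_root (a point): the spring's fixed end on the feed unit, the centre about which it swings sideways and up (57 mm above the desk)
- spring_end: flat steel end link of the spring, 28 x 57 mm, 4 mm thick; y axis points outward along the spring, away from the root, z up. From the coil outward: 5 mm bar, loop opening 18 mm wide by 24 mm long, 8 mm bar, puller hole 10 mm wide by 15 mm long, 5 mm bar. Origin at its inner end, mid thickness. Swings sideways nearly freely; springs back up when pressed (2 to 4 N at the puller hole at seat height)
- loop_center (a point): centre of the loop opening of the end link, mid thickness. Unloaded it is about 102 mm from the root, lying level, 57 mm above the desk; seated, the link slopes 8 to 13 degrees down outward. The spring pulls back with 3.5 N plus 0.2 N per mm of stretch. Hooked, it is stretched 28 mm; with the loop centred over the post, 37 mm; more than 52 mm ruins it
- loop_far_edge (a point): middle of the loop opening's outer edge (12 mm outward of loop_center), the edge that must bear on the post's neck
- pull_hole (a point): centre of the 10 x 15 mm puller hole, mid thickness, 27.5 mm outward of loop_center
- anchor_post: steel anchor post with its foot on the feed unit, 140 mm from the root along the unit's +y; origin on its axis at desk level. Screwed in more or less deep: its round shoulder (31 mm diameter) lies 21 to 32 mm above the desk, which is not measured and must be felt. Above it a neck 6 mm diameter, 6.8 mm tall, then a head 15 mm diameter, 4.5 mm tall, tapering over 2 mm more to an 8 mm tip
- post_axis (a point): fixed point on the post's axis at the top of the base plate (12 mm above the desk), axes as the feed unit's. A seated loop has its 4 mm strip between shoulder and head, its outer edge on the far side of the neck, held by the spring's pull
- pen_pot: round grey plastic pen pot with two pens, 72 mm wide, 95 mm tall (pens to 137 mm), standing loose; origin at the centre of its underside; swaps places with the puller stand in some starts
- note_bundle: bundle of notes 75 x 155 x 22 mm; origin at the centre of its underside
- mouse: computer mouse 105 x 60 x 33 mm; origin at the centre of its underside
- card_reader: flat card reader 100 x 75 x 21 mm; origin at the centre of its underside
- screwdriver: screwdriver 160 mm long lying on the desk, not needed; its x axis runs along it
- stapler: stapler 130 x 34 x 45 mm; origin at the centre of its underside
- spare_roller: loose rubber roller, 23 mm diameter, 22 mm tall, standing on the feed unit's base plate; origin at the centre of its underside
- calculator: desk calculator 160 x 110 x 25 mm; origin at the centre of its underside
Things that resemble listed ones, but are neither listed nor needed, are in the scene too. Leave any orange look-alike of the puller alone.

How it is judged:
By the outcome, as a careful person would: the job done as asked, in the order asked, and still so for the second after the job is handed in, with the robot touching nothing.
It also fails if it takes over 72 s, if anything falls off the work surface, if the arm or the gripper's body presses on something with over 40 N, if the wrist force passes 120 N, or if a joint passes its speed limit or range.

## Working session

There is one attempt and no reset: what is moved stays moved. The work goes in short steps, Python scripts to look and compute and a tool call to move; the robot and the scene stay as the last step left them, time stands still between calls to the robot, and variables do not carry over. Pictures are saved under pics/ and viewed, at most 10 in all, crops included, and the job is handed in when it is done.

Besides the shell and the picture viewer there is one more tool, called after "Call:" in YAML: its name, and indented under it one key for each argument. carry_out: Moves the arm, as the interface text tells. Its arguments: {"type":"object","properties":{"deltas":{"type":"string"}},"required":["deltas"]}

```bash
ls; mkdir -p pics; python3 - <<'E'
from bench import sensors, vision, ctrl
import cv2, json, numpy as np
np.set_printoptions(precision=4,suppress=True)
o=sensors.get_obs(); print(o)
for n in ("top","side","wrist"):
    m=vision.camera_model(n); print(n,{k:np.array(v) for k,v in m.items()})
for n in ("top","side"):
    cv2.imwrite(f"pics/{n}0.png",vision.camera(n))
E
```

```text
pics
{'time_s': 0.0, 'q': array([-1.5323,  0.1815,  1.608 ,  0.    ,  1.3538, -0.2063]), 'dq': array([-0.0011, -0.    , -0.0006,  0.0001, -0.0014, -0.0025]), 'joint_efforts': array([  0.0005, -44.4872, -35.1338,  -0.0002,   0.009 ,  -0.    ]), 'eef_pos': array([ 0.1393, -0.5573,  0.2048]), 'eef_rot': array([-0.0008,  0.9925,  0.1221,  0.0001]), 'wrist_force': array([ 0.4568,  0.0296, -0.2037]), 'torque': array([0.0144, 0.0065, 0.0012]), 'grasp_force': 0.0, 'opening': 1.0006896313943063}
top {'K': array([[437.9499,   0.    , 319.2324],
       [  0.    , 437.9499, 237.8356],
       [  0.    ,   0.    ,   1.    ]]), 'extrinsics': array([[-0.0028, -1.    ,  0.0064,  0.0031],
       [-0.9955,  0.0022, -0.0945,  0.6216],
       [ 0.0945, -0.0066, -0.9955,  1.2258],
       [ 0.    ,  0.    ,  0.    ,  1.    ]])}
side {'K': array([[437.1615,   0.    , 320.6761],
       [  0.    , 437.1615, 250.7513],
       [  0.    ,   0.    ,   1.    ]]), 'extrinsics': array([[ 0.8598, -0.5104, -0.0172, -0.5485],
       [-0.3575, -0.5775, -0.7339,  0.3042],
       [ 0.3646,  0.6372, -0.679 ,  0.8219],
       [ 0.    ,  0.    ,  0.    ,  1.    ]])}
wrist {'K': array([[380.2036,   0.    , 325.6948],
       [  0.    , 380.2036, 237.3326],
       [  0.    ,   0.    ,   1.    ]]), 'hand_eye': array([[ 0.001 , -0.9645, -0.2639,  0.0668],
       [ 1.    ,  0.0007,  0.0012, -0.0003],
       [-0.001 , -0.2639,  0.9645, -0.1682],
       [ 0.    ,  0.    ,  0.    ,  1.    ]])}
```

View pics/top0.png

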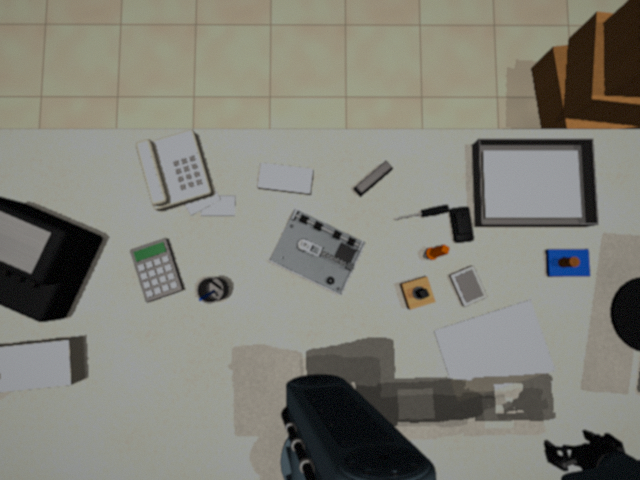

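View pics/side0.png

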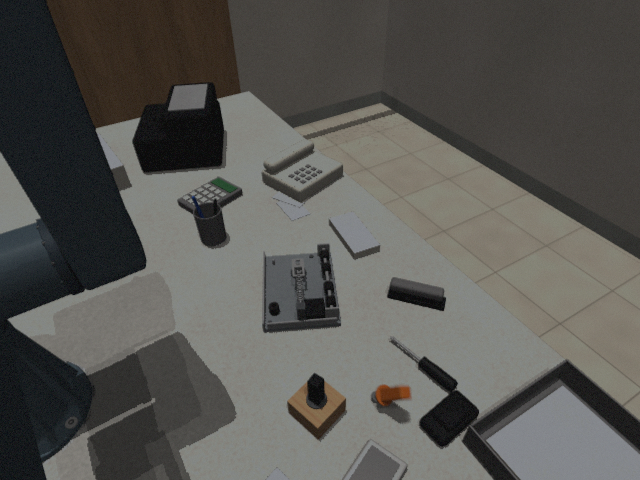

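Top view: black-handled puller in the wooden stand at (421,293), feed unit at (318,250), pen pot at (212,289). In the side view the puller is at (316,388) and the unit at (300,290).
Puller candidates: the black handle in the wooden block at top (421,293), the orange look-alike lying at (436,252), and an orange/red knob on a blue block at (568,262). By the description I choose the black one in wood.

```bash
cat > h.py <<'E'
from bench import sensors, vision, ctrl
import cv2, numpy as np
from scipy.spatial.transform import Rotation as R
np.set_printoptions(precision=4,suppress=True)
def tool(o=None):
    o=o or sensors.get_obs(); q=o["eef_rot"]; T=np.eye(4)
    T[:3,:3]=R.from_quat([q[1],q[2],q[3],q[0]]).as_matrix(); T[:3,3]=o["eef_pos"]; return T
def shot(n):
    """image, K, camera-to-world"""
    m=vision.camera_model(n)
    C=tool()@m["hand_eye"] if n=="wrist" else np.linalg.inv(m["extrinsics"])
    return vision.camera(n),np.array(m["K"]),C
def ray(K,C,uv):
    d=C[:3,:3]@np.linalg.solve(K,[uv[0],uv[1],1]); return C[:3,3],d/np.linalg.norm(d)
def plane(K,C,uv,z):
    c,d=ray(K,C,uv); return c+d*(z-c[2])/d[2]
def cross(rays):
    A=sum(np.eye(3)-np.outer(d,d) for c,d in rays); b=sum((np.eye(3)-np.outer(d,d))@c for c,d in rays)
    p=np.linalg.solve(A,b); return p,max(np.linalg.norm(np.cross(p-c,d)) for c,d in rays)
def proj(K,C,p):
    x=K@(np.linalg.inv(C)@np.append(p,1))[:3]; return x[:2]/x[2]
def delta(p,yaw=None):
    """tool-axes shift in mm, and turn (rotvec) to point down with tool x at yaw"""
    T=tool(); s=(T[:3,:3].T@(np.array(p)-T[:3,3]))*1000
    if yaw is None: return s
    c,n=np.cos(yaw),np.sin(yaw); G=np.array([[c,n,0],[n,-c,0],[0,0,-1]])
    return s,R.from_matrix(T[:3,:3].T@G).as_rotvec()
E
python3 - <<'E'
from h import *
t=[np.array(vision.camera_model("top")[k]) for k in("K","extrinsics")];s=[np.array(vision.camera_model("side")[k]) for k in("K","extrinsics")]
t[1]=np.linalg.inv(t[1]);s[1]=np.linalg.inv(s[1])
print("puller top",cross([ray(*t,(421,293)),ray(*s,(316,377))]))
for n,uv,z in(("stand",(417,292),.045),("unit",(318,250),.02),("pot",(212,289),.05),("link?",(308,246),.057)): print(n,plane(*t,uv,z))
T=tool();print(T)
for p in([.40,-.13,.3],[.45,-.05,.33]): print(p,delta(p))
im=cv2.imread("pics/top0.png")[195:315,255:455]
cv2.imwrite("pics/crop.png",cv2.resize(im,(800,480),interpolation=cv2.INTER_CUBIC))
E
```

```text
puller top (array([ 0.468, -0.27 ,  0.103]), np.float64(0.0020546287474289826))
stand [ 0.4671 -0.2718  0.045 ]
unit [0.5874 0.0051 0.02  ]
pot [0.4773 0.3006 0.05  ]
link? [0.5962 0.0332 0.057 ]
[[ 0.9702  0.2423 -0.0001  0.1393]
 [ 0.2423 -0.9702  0.0015 -0.5573]
 [ 0.0003 -0.0015 -1.      0.2049]
 [ 0.      0.      0.      1.    ]]
[0.4, -0.13, 0.3] [ 356.4933 -351.573   -94.4709]
[0.45, -0.05, 0.33] [ 424.3971 -417.1176 -124.3538]
```

View pics/crop.png

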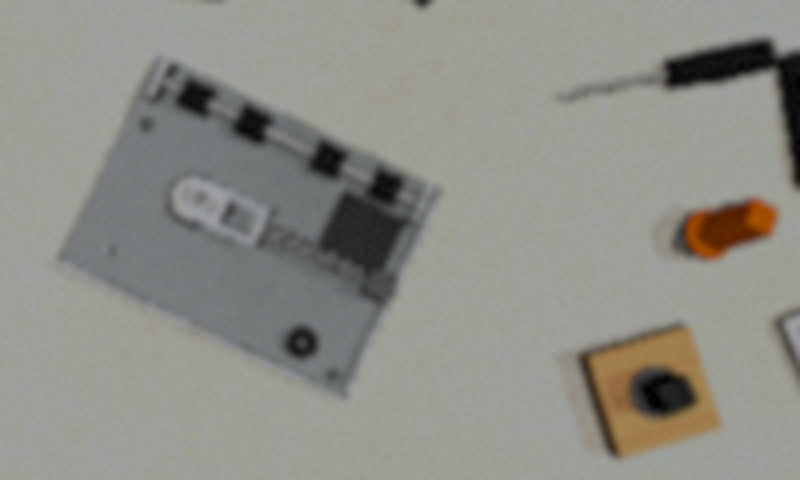

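The crop confirms a black square handle standing in the wooden block (crop (665,390)). The white end link is at crop (175–265, 180–240), with the coil running to (385,285). Now a close view above the stand.

Call:
carry_out:
  deltas: "56 -28 0 0 0 0 0;112 -57 0 0 0 0 0;168 -86 0 0 0 0 0;224 -114 0 0 0 0 0;280 -142 0 0 0 0 0;336 -171 0 0 0 0 0;390 -199 0 0 0 0 0;390 -199 0 0 0 0 0;390 -199 0 0 0 0 0;390 -199 0 0 0 0 0"

```text
time_s: 1.35
eef_pos: [0.4685, -0.2713, 0.2055]
eef_rot: [-0.0, 0.993, 0.121, -0.0]
wrist_force: [0.8, -0.7, -0.2]
opening: 1.0
grasp_force: 0.0
```

```bash
python3 - <<'E'
from h import *
o=sensors.get_obs();print(o["time_s"],o["eef_pos"],o["dq"])
im,K,C=shot("wrist");cv2.imwrite("pics/w1.png",im);np.savez("w1.npz",K=K,C=C)
E
```

```text
1.35 [ 0.4685 -0.2713  0.2055] [-0.0086 -0.0051 -0.0017  0.0004 -0.0002  0.0021]
```

View pics/w1.png

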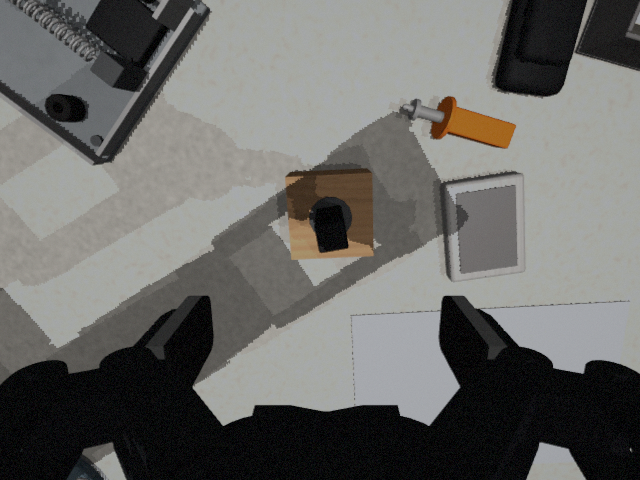

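The wrist view shows the puller handle at about (331,230) in the stand (centre (331,215)), turned slightly against it. The unit with its coil is at top left, and the orange look-alike lies at (470,125).

```bash
python3 - <<'E'
from h import *
d=np.load("w1.npz");K,C=d["K"],d["C"]
im=cv2.imread("pics/w1.png")
g=im[190:270,280:390].max(2)
m=(g<28).astype(np.uint8)
cs,_=cv2.findContours(m,cv2.RETR_EXTERNAL,cv2.CHAIN_APPROX_NONE)
c=max(cs,key=cv2.contourArea)+np.array([280,190])
print(cv2.contourArea(c)); p=cv2.approxPolyDP(cv2.convexHull(c),2.5,True)[:,0]; print(p)
print("nadir",proj(K,C,C[:3,3]-[0,0,.3]))
for q in p: print(q,plane(K,C,q,.111),plane(K,C,q,.049))
# stand: wooden colour
hsv=cv2.cvtColor(im,cv2.COLOR_BGR2HSV); w=cv2.inRange(hsv,(8,80,50),(22,255,255)); w[:,:270]=0;w[:,390:]=0
w=cv2.morphologyEx(w,cv2.MORPH_CLOSE,np.ones((25,25)))
cs,_=cv2.findContours(w,cv2.RETR_EXTERNAL,cv2.CHAIN_APPROX_NONE);c=max(cs,key=cv2.contourArea)
r=cv2.minAreaRect(c);print(r)
for q in cv2.boxPoints(r): print(q,plane(K,C,q,.045))
print("stand c",plane(K,C,r[0],.045))
b=cv2.resize(im[180:280,270:400],(780,600),interpolation=cv2.INTER_CUBIC);b=np.clip((b/255.)**.5*255,0,255).astype(np.uint8)
cv2.imwrite("pics/w1c.png",b)
# side-view handle blob
s=cv2.imread("pics/side0.png");m=(s[365:415,295:345].max(2)<45).astype(np.uint8)
cs,_=cv2.findContours(m,cv2.RETR_EXTERNAL,cv2.CHAIN_APPROX_NONE);c=max(cs,key=cv2.contourArea)+np.array([295,365]);print("side blob",cv2.approxPolyDP(cv2.convexHull(c),1.5,True)[:,0].tolist())
E
```

```text
1232.5
[[320 200]
 [341 207]
 [347 247]
 [324 250]
 [319 246]
 [310 218]
 [313 206]]
nadir [325.3816 133.0574]
[320 200] [ 0.4888 -0.2621  0.111 ] [ 0.4783 -0.2638  0.049 ]
[341 207] [ 0.4875 -0.2776  0.111 ] [ 0.4767 -0.2829  0.049 ]
[347 247] [ 0.4602 -0.2892  0.111 ] [ 0.443  -0.2973  0.049 ]
[324 250] [ 0.454  -0.2736  0.111 ] [ 0.4353 -0.278   0.049 ]
[319 246] [ 0.4561 -0.2694  0.111 ] [ 0.4378 -0.2728  0.049 ]
[310 218] [ 0.4746 -0.2583  0.111 ] [ 0.4607 -0.2591  0.049 ]
[313 206] [ 0.4835 -0.2584  0.111 ] [ 0.4717 -0.2592  0.049 ]
((330.1717529296875, 213.70509338378906), (87.9809799194336, 86.60794830322266), 86.93350982666016)
[284.5765 172.0941] [ 0.4937 -0.2288  0.045 ]
[371.0605 167.461 ] [ 0.5153 -0.2996  0.045 ]
[375.767  255.3161] [ 0.4405 -0.3251  0.045 ]
[289.2831 259.9492] [ 0.4172 -0.2499  0.045 ]
stand c [ 0.4679 -0.2755  0.045 ]
side blob [[314, 374], [323, 379], [326, 401], [321, 407], [308, 399], [308, 381]]
```

View pics/w1c.png

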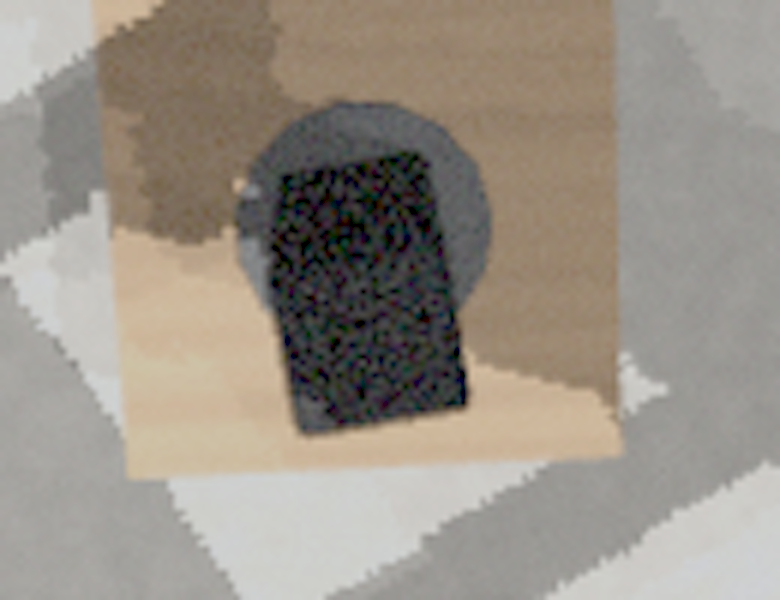

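Crop: the handle's near top edge runs from full-image pixel (320,252) to (348,247.5), its far base corners are (317.5,209)/(341,205), and the flange is centred at (331,216). It's the steel-flange puller with the black square handle.

```bash
python3 - <<'E'
from h import *
d=np.load("w1.npz");K,C=d["K"],d["C"]
P=lambda u,v,z:plane(K,C,(u,v),z)
a,b=P(320,252.3,.111),P(347.8,247.5,.111);e=b-a;L=np.linalg.norm(e);u=e/L;n=np.array([-u[1],u[0],0])
print("top edge",a,b,L,"top center",(a+b)/2+.011*n, "yaw n",np.degrees(np.arctan2(n[1],n[0])))
a,b=P(317.5,209.2,.049),P(340.8,205.3,.049);e=b-a;L=np.linalg.norm(e);u=e/L;n2=np.array([-u[1],u[0],0])
print("base edge",L,"base center",(a+b)/2-.011*n2,np.degrees(np.arctan2(n2[1],n2[0])))
print("flange",P(330.75,215.8,.049))
ms=vision.camera_model("side");Cs=np.linalg.inv(ms["extrinsics"])
# two-view height of near top edge midpoint's top centre
tc=np.array([*( (P(320,252.3,.111)+P(347.8,247.5,.111))/2+.011*n)[:2],.111])
print("side px of top centre",proj(np.array(ms["K"]),Cs,tc)); print(cross([ray(np.array(ms["K"]),Cs,(316.5,380)),ray(K,C,proj(K,C,tc))]))
for y in (np.arctan2(n[1],n[0]),): print(delta([tc[0],tc[1],.16],y))
E
```

```text
top edge [ 0.4516 -0.2712  0.111 ] [ 0.46   -0.2898  0.111 ] 0.020401005179380715 top center [ 0.4659 -0.276   0.111 ] yaw n 24.214883090058883
base edge 0.020473118054511456 base center [ 0.4639 -0.2774  0.049 ] 23.613429683611365
flange [ 0.467  -0.2762  0.049 ]
side px of top centre [315.3658 377.9759]
(array([ 0.4658, -0.2772,  0.1069]), np.float64(0.0013057773411503187))
(array([-3.6776,  3.8008, 45.567 ]), array([-0.0001,  0.0003, -0.1801]))
```

Call:
carry_out:
  deltas: "30 -40 6 0 0 0.15 0;60 -80 12 0 0 0.3 0;90 -120 18 0 0 0.45 0;120 -160 24 0 0 0.6 0;150 -200 30 0 0 0.714 0;175 -236 35 0 0 0.714 0;175 -236 35 0 0 0.714 0;175 -236 35 0 0 0.714 0;175 -236 35 0 0 0.714 0"

```text
time_s: 2.52
eef_pos: [0.5819, -0.0006, 0.1709]
eef_rot: [0.0, 0.972, -0.234, 0.0]
wrist_force: [0.3, 0.3, -0.5]
opening: 1.002
grasp_force: 0.0
```

```bash
python3 - <<'E'
from h import *
print(tool());im,K,C=shot("wrist");cv2.imwrite("pics/w2.png",im);np.savez("w2.npz",K=K,C=C)
E
```

```text
[[ 0.8909 -0.4541  0.0002  0.5819]
 [-0.4541 -0.8909 -0.0003 -0.0006]
 [ 0.0003  0.0002 -1.      0.1709]
 [ 0.      0.      0.      1.    ]]
```

Call:
carry_out:
  deltas: "0 -40 0 0 0 0 0;0 -80 0 0 0 0 0;0 -80 0 0 0 0 0;0 -80 0 0 0 0 0"

```text
time_s: 3.08
eef_pos: [0.618, 0.0715, 0.1706]
eef_rot: [0.0, 0.973, -0.233, -0.0]
wrist_force: [0.8, -0.5, -0.5]
opening: 1.0
grasp_force: 0.0
```

```bash
python3 - <<'E'
from h import *
print(tool());im,K,C=shot("wrist");cv2.imwrite("pics/w3.png",im);np.savez("w3.npz",K=K,C=C)
a=cv2.imread("pics/w2.png")[60:360];b=im[60:360]
cv2.imwrite("pics/w23.png",np.vstack([a,b]))
E
```

```text
[[ 0.8917 -0.4527 -0.0005  0.618 ]
 [-0.4527 -0.8917 -0.0004  0.0715]
 [-0.0003  0.0006 -1.      0.1706]
 [ 0.      0.      0.      1.    ]]
```

View pics/w23.png

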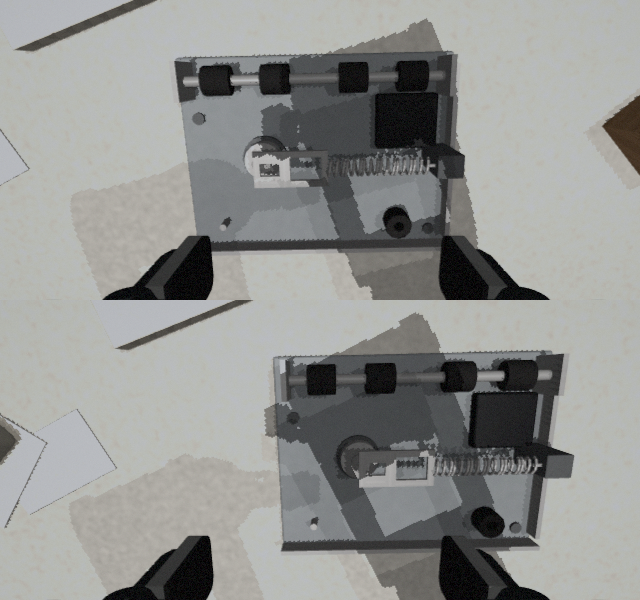

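Both wrist views show the link level, with two openings, the post shoulder under its outer end at (262,215) in view 1 and (357,217) in view 2, and the root block at right. I'll enlarge both.

```bash
python3 - <<'E'
from h import *
o=[]
for n,c in(("w2",235),("w3",330)):
    b=cv2.resize(cv2.imread(f"pics/{n}.png")[193:251,c:c+155],None,fx=5,fy=5,interpolation=cv2.INTER_CUBIC)
    o.append(((b/255.)**.6*255).astype(np.uint8))
cv2.imwrite("pics/lk.png",np.vstack(o))
E
```

```text
(no output)
```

View pics/lk.png

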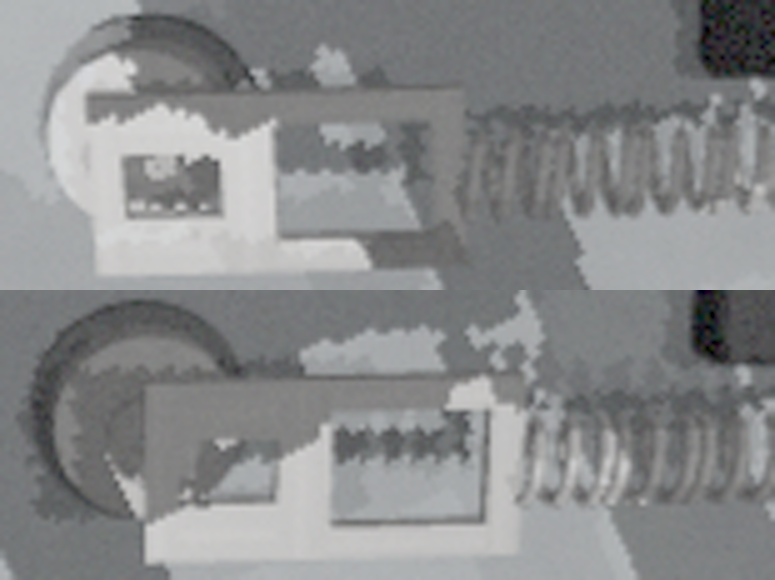

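Link corners are sharp in both crops. The hole is at crop (173,184) in view 1, and the shoulder disc centre is about (147,133) in both. I'll triangulate these.

```bash
python3 - <<'E'
from h import *
A,B=[(d["K"],d["C"]) for d in(np.load("w2.npz"),np.load("w3.npz"))]
tri=lambda a,b:cross([ray(*A,a),ray(*B,b)])
f=lambda x,y:(235+x/5,193+y/5); g=lambda x,y:(330+x/5,193+(y-290)/5)
pts=dict(outer=tri(f(92,185),g(147,476)),inner=tri(f(464,182),g(521,469)),holeR=tri(f(222,184),g(277,472)),loopL=tri(f(276,180),g(332,466)),
 loopR=tri(f(432,180),g(485,466)),shoulder=tri(f(145,130),g(145,426)),root=tri((435,226),(541,225)),
 rolA=tri((185,142),(287,140)),rolB=tri((455,134),(552,134)))
for k,(p,e) in pts.items(): print(k,p,round(e,4))
d=pts["outer"][0]-pts["inner"][0]; print("link len",np.linalg.norm(d),"yaw",np.degrees(np.arctan2(d[1],d[0])))
d=pts["rolA"][0]-pts["rolB"][0]; print("roller yaw",np.degrees(np.arctan2(d[1],d[0])),np.linalg.norm(d))
d=pts["outer"][0]-pts["root"][0]; print("root-outer",np.linalg.norm(d),np.degrees(np.arctan2(d[1],d[0])))
d=pts["shoulder"][0]-pts["root"][0]; print("root-post",np.linalg.norm(d[:2]),np.degrees(np.arctan2(d[1],d[0])))
# plate edges: long dark/bright lines
for n,(K,C) in(("w2",A),("w3",B)):
    im=cv2.cvtColor(cv2.imread(f"pics/{n}.png"),cv2.COLOR_BGR2GRAY); e=cv2.Canny(cv2.GaussianBlur(im,(3,3),0),40,110)
    L=cv2.HoughLinesP(e,1,np.pi/720,50,minLineLength=110,maxLineGap=12)
    for l in ([] if L is None else L[:,0]):
        if abs(l[3]-l[1])<25 and 100<l[1]<320:
            p,q=plane(K,C,l[:2],.02),plane(K,C,l[2:],.02);v=p-q;print(n,l,"yaw",round(np.degrees(np.arctan2(v[1],v[0])),1))
E
```

```text
outer [0.6029 0.0504 0.0589] 0.0003
inner [ 0.5781 -0.0005  0.0595] 0.0
holeR [0.5942 0.0326 0.0587] 0.0001
loopL [0.5913 0.0248 0.059 ] 0.0001
loopR [0.5802 0.0039 0.0573] 0.0001
shoulder [0.602  0.0478 0.0242] 0.0008
root [ 0.5432 -0.0743  0.0576] 0.0002
rolA [0.6863 0.0709 0.0295] 0.0004
rolB [ 0.592  -0.1266  0.0112] 0.0002
link len 0.056562799696016804 yaw 64.03767827871154
roller yaw 64.48239035587414 0.2196457410772497
root-outer 0.1382265786713654 64.43947639041944
root-post 0.13553880955047667 64.29018731409279
w2 [281 309 440 306] yaw 64.2
w2 [177 117 402 112] yaw 64.3
w2 [210 301 336 299] yaw 64.0
w3 [370 224 482 232] yaw 58.9
w3 [370 223 531 233] yaw 59.5
w3 [425 231 547 221] yaw 68.0
```

Measurements agree with the text: link top at 0.059, length 56.6 mm, unit +y at 64.2°, hole at (0.5976, 0.0391), post at (0.602, 0.0485). Back to the puller, turning to its handle.

Call:
carry_out:
  deltas: "3 54 -5 0 0 -0.15 0;6 108 -10 0 0 -0.3 0;9 163 -15 0 0 -0.45 0;12 217 -20 0 0 -0.6 0;15 271 -20 0 0 -0.75 0;18 325 -20 0 0 -0.888 0;21.5 379.5 -20 0 0 -0.888 0;21.5 379.5 -10 0 0 -0.888 0;21.5 379.5 -10 0 0 -0.888 0;21.5 379.5 -10 0 0 -0.888 0"

```text
time_s: 4.38
eef_pos: [0.466, -0.2748, 0.1807]
eef_rot: [-0.0, 0.978, 0.208, -0.0]
wrist_force: [0.6, 0.1, 0.4]
opening: 1.0
grasp_force: 0.0
```

```bash
python3 - <<'E'
from h import *
print(tool());im,K,C=shot("wrist");cv2.imwrite("pics/w4.png",im);np.savez("w4.npz",K=K,C=C)
x,y=proj(K,C,[.4654,-.2766,.08]).astype(int);print(x,y)
g=im.max(2).copy();m=np.zeros_like(g);m[y-70:y+75,x-60:x+60]=(g<30)[y-70:y+75,x-60:x+60]
cs,_=cv2.findContours(m,cv2.RETR_EXTERNAL,cv2.CHAIN_APPROX_NONE);c=max(cs,key=cv2.contourArea)
p=cv2.approxPolyDP(cv2.convexHull(c),3,True)[:,0];print(p.tolist())
T=tool();
for q in p: print(q,[((plane(K,C,q,z)-T[:3,3])@T[:3,:3]*1000)[:2] for z in(.111,.049)])
b=cv2.resize(im[y-85:y+85,x-110:x+110],None,fx=3.5,fy=3.5,interpolation=cv2.INTER_CUBIC)
cv2.imwrite("pics/w4c.png",((b/255.)**.5*255).astype(np.uint8));print(x-110,y-85)
E
```

```text
[[ 0.9132  0.4075 -0.0001  0.466 ]
 [ 0.4075 -0.9132  0.0004 -0.2748]
 [ 0.0001 -0.0004 -1.      0.1807]
 [ 0.      0.      0.      1.    ]]
327 230
[[325, 198], [341, 212], [341, 256], [312, 255], [305, 214], [316, 201]]
[325 198] [array([27.1517, -0.5642]), array([16.873 , -0.6394])]
[341 212] [array([18.16  ,  9.6304]), array([ 5.5382, 12.2116])]
[341 256] [array([-11.3052,   9.9546]), array([-31.6048,  12.6204])]
[312 255] [array([-10.6181,  -9.1114]), array([-30.7387, -11.4139])]
[305 214] [array([ 16.8546, -13.327 ]), array([  3.8927, -16.7279])]
[316 201] [array([25.2376, -6.2549]), array([14.4602, -7.813 ])]
217 145
```

View pics/w4c.png

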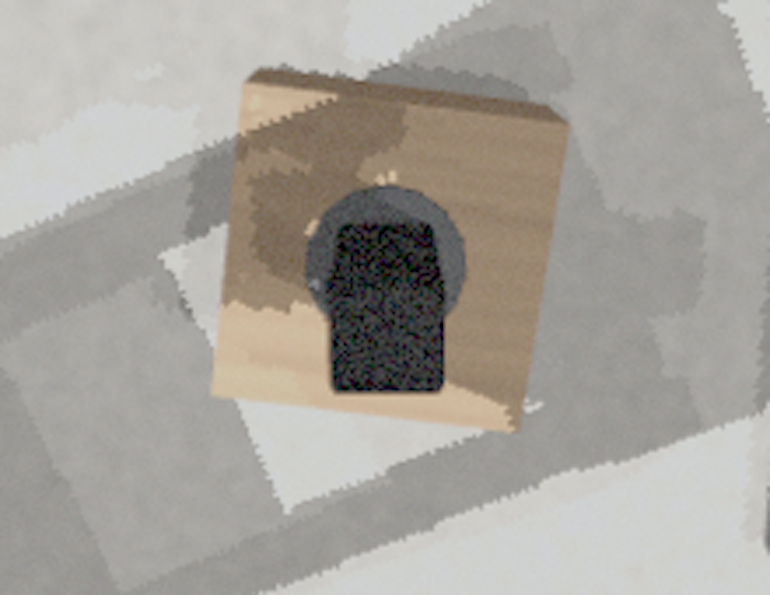

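Handle square to the tool now: near top edge at row 256.7, columns 312–343.6, flange centre column 327. The puller sits about 2 mm back in x and 1.3 mm in y from the TCP. Descend and grip.

Call:
carry_out:
  deltas: "-2 1.3 40 0 0 0 0;-2 1.3 80 0 0 0 0;-2 1.3 105 0 0 0 0;-2 1.3 124.5 0 0 0 0;-2 1.3 124.5 0 0 0 0;-2 1.3 124.5 0 0 0 0.5;-2 1.3 124.5 0 0 0 1;-2 1.3 124.5 0 0 0 1;-2 1.3 124.5 0 0 0 1;-2 1.3 124.5 0 0 0 1;-2 1.3 124.5 0 0 0 1;-2 1.3 124.5 0 0 0 1"

```text
time_s: 5.92
eef_pos: [0.4648, -0.278, 0.0568]
eef_rot: [0.0, 0.978, 0.208, 0.0]
wrist_force: [-0.6, 1.1, 5.7]
opening: 0.248
grasp_force: 63.3
```

Call:
carry_out:
  deltas: "0 0 -15 0 0 0 1;0 0 -35 0 0 0 1;0 0 -60 0 0 0 1;0 0 -90 0 0 0 1;0 0 -110 0 0 0 1;0 0 -110 0 0 0 1;0 0 -110 0 0 0 1;0 0 -110 0 0 0 1"

```text
time_s: 6.92
eef_pos: [0.4639, -0.2771, 0.1649]
eef_rot: [-0.001, 0.978, 0.208, -0.001]
wrist_force: [-0.2, 0.4, -2.6]
opening: 0.248
grasp_force: 62.6
```

```bash
python3 - <<'E'
from h import *
F=[]
for n in("side","top","wrist"):
    im,K,C=shot(n);cv2.imwrite(f"pics/{n}5.png",im);np.savez(f"{n}5.npz",K=K,C=C);F.append(sensors.get_obs()["wrist_force"])
T=tool();print(T,np.mean(F,0))
tip=T[:3,3]+[0,0,-.048]
o=[]
for n in("side","top"):
    d=np.load(f"{n}5.npz");u=proj(d["K"],d["C"],tip);print(n,"expected tip",u)
    im=cv2.imread(f"pics/{n}5.png");x,y=u.astype(int);o.append((x,y));
d=np.load("side5.npz");x,y=o[0]
b=cv2.resize(cv2.imread("pics/side5.png")[y-35:y+25,x-40:x+40],(400,300),interpolation=cv2.INTER_CUBIC)
w=cv2.resize(cv2.imread("pics/wrist5.png")[160:310,226:426],(400,300),interpolation=cv2.INTER_CUBIC)
cv2.imwrite("pics/g5.png",((np.hstack([b,w])/255.)**.5*255).astype(np.uint8));print(x-40,y-35)
E
```

```text
[[ 0.9136  0.4066 -0.0011  0.4642]
 [ 0.4066 -0.9136  0.001  -0.2775]
 [-0.0006 -0.0014 -1.      0.1653]
 [ 0.      0.      0.      1.    ]] [-0.1933  0.0938 -1.0892]
side expected tip [314.8352 377.0746]
top expected tip [425.4367 293.9095]
274 342
```

View pics/g5.png

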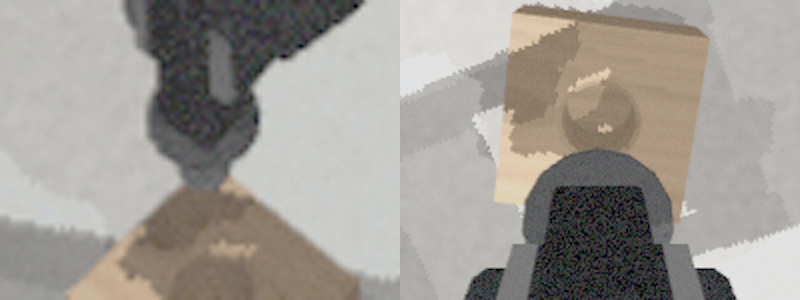

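The puller is held upright, flange centred at column 325 and its lower far edge at row 235, so the pin lies within about 0.3 mm of the TCP in x and y. The empty stand hole shows at full-image (326,218.5). Move over the link hole.

Call:
carry_out:
  deltas: "32 -30 0 0 0 0.11 1;64 -60 0 0 0 0.22 1;96 -90 0 0 0 0.33 1;128 -120 0 0 0 0.44 1;160 -150 0 0 0 0.55 1;192 -180 0 0 0 0.66 1;224 -210 0 0 0 0.77 1;250 -235 0 0 0 0.869 1;250 -235 15 0 0 0.869 1;250 -235 30 0 0 0.869 1;250 -235 30 0 0 0.869 1;250 -235 30 0 0 0.869 1"

```text
time_s: 8.57
eef_pos: [0.5973, 0.0377, 0.1361]
eef_rot: [0.0, 0.975, -0.224, -0.0]
wrist_force: [0.3, -0.5, -1.3]
opening: 0.247
grasp_force: 62.6
```

```bash
python3 - <<'E'
from h import *
d=np.load("w4.npz");print("stand centre w4",plane(d["K"],d["C"],(327.4,218.7),.045))
d=np.load("wrist5.npz");print("hole w5",plane(d["K"],d["C"],(326.3,218.5),.045))
F=[]
for i in range(4): im,K,C=shot("wrist");F.append(sensors.get_obs()["wrist_force"])
T=tool();print(T,np.mean(F,0),np.std(F,0)); print(delta([.5976,.0391,.112],np.radians(-25.8)))
cv2.imwrite("pics/w6.png",im);np.savez("w6.npz",K=K,C=C)
b=cv2.resize(im[150:290,226:426],(800,560),interpolation=cv2.INTER_CUBIC);cv2.imwrite("pics/w6c.png",((b/255.)**.5*255).astype(np.uint8))
E
```

```text
stand centre w4 [ 0.466  -0.2763  0.045 ]
hole w5 [ 0.4669 -0.2764  0.045 ]
[[ 0.9001 -0.4357  0.0012  0.5978]
 [-0.4357 -0.9001 -0.0001  0.0381]
 [ 0.0012 -0.0004 -1.      0.1369]
 [ 0.      0.      0.      1.    ]] [ 0.2093  0.082  -1.6003] [0.3939 0.3343 0.3079]
(array([-0.6517, -0.7632, 24.9023]), array([-0.0004, -0.0012, -0.0005]))
```

View pics/w6c.png

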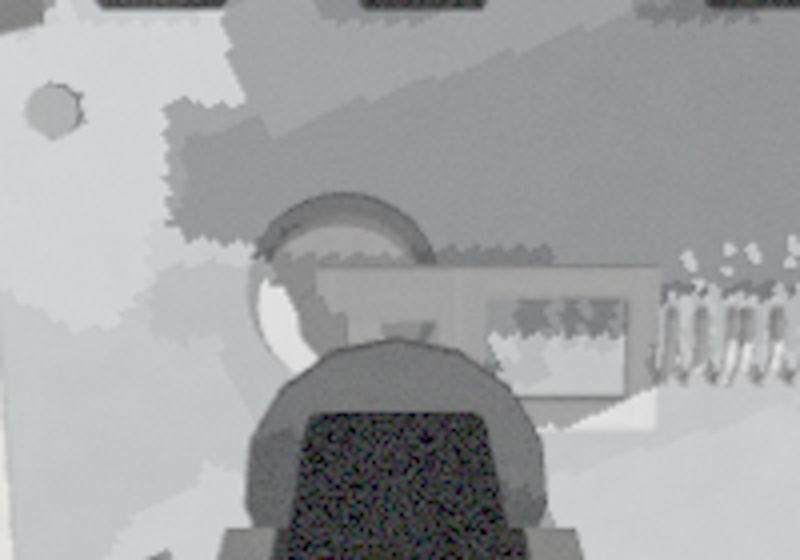

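The flange is centred at column 326 over the link. Visible are the loop opening at crop (487–627, 297–397), the upper end of the puller hole at (385–435, 320), and the shoulder behind. I'll check the alignment numerically.

```bash
python3 - <<'E'
from h import *
d=np.load("w6.npz");K,C=d["K"],d["C"];f=lambda x,y:(226+x/4,150+y/4)
u=np.array([np.cos(np.radians(64.2)),np.sin(np.radians(64.2)),0])
l=plane(K,C,f(557,347),.058);print("loop",l,"hole",l+.0275*u)
a,b=plane(K,C,f(318,340),.059),plane(K,C,f(659,340),.059);print("len",np.linalg.norm(a-b),"hole from ends",a-.0125*u,b+.0445*u)
# upper side edge -> centreline 14 mm towards -unit x (edge is bottom surface z .055)
e=plane(K,C,f(480,266),.056);n=np.array([u[1],-u[0],0]);print("centreline lateral",(e-.014*n)@n, "hole lateral",np.array([.5976,.0391,0])@n,(l@n), "post", np.array([.602,.0485,0])@n)
print("TCP",tool()[:3,3]@n,tool()[:3,3]@u, "hole along",np.array([.5976,.0391,0])@u)
E
```

```text
loop [0.5859 0.0142 0.058 ] hole [0.5979 0.039  0.058 ]
len 0.05711511871079185 hole from ends [0.5993 0.0385 0.059 ] [0.5992 0.0384 0.059 ]
centreline lateral 0.5208087800309879 hole lateral 0.5210129618044929 0.5213131797387114 post 0.5208831920645626
TCP 0.521635428231546 0.29452208414910364 hole along 0.2952965689467287
```

Call:
carry_out:
  deltas: "-0.5 -0.8 10 0 0 0 1;-0.5 -0.8 18 0 0 0 1;-0.5 -0.8 24 0 0 0 1;-0.5 -0.8 28 0 0 0 1;-0.5 -0.8 31 0 0 0 1;-0.5 -0.8 33 0 0 0 1;-0.5 -0.8 33 0 0 0 1;-0.5 -0.8 33 0 0 0 1"

```text
time_s: 9.78
eef_pos: [0.5975, 0.0395, 0.1034]
eef_rot: [-0.0, 0.975, -0.223, 0.0]
wrist_force: [0.7, -0.2, -0.6]
opening: 0.245
grasp_force: 62.7
```

```bash
cat >> h.py <<'E'
U=np.array([np.cos(np.radians(64.2)),np.sin(np.radians(64.2)),0]);N=np.array([U[1],-U[0],0])
def feel(n=6):
    """mean force and TCP in unit axes (lateral, along, up); along is from root"""
    F=[];P=[]
    for i in range(n):
        vision.camera("wrist");o=sensors.get_obs();F.append(o["wrist_force"]);P.append(o["eef_pos"])
    F,P=np.mean(F,0),np.mean(P,0);M=np.array([N,U,[0,0,1]])
    print("t",round(o["time_s"],2),"F lat/along/up",M@F,"TCP",(M@P-[0,np.array([.5411,-.0772,0])@U,0])*1000)
E
python3 -c "from h import *;feel()"
```

```text
t 10.07 F lat/along/up [-0.0073 -0.0503 -1.7193] TCP [520.6449 129.591  103.3667]
```

Call:
carry_out:
  deltas: "0 0 2 0 0 0 1;0 0 4 0 0 0 1;0 0 5.5 0 0 0 1;0 0 5.5 0 0 0 1"

```text
time_s: 10.58
eef_pos: [0.5971, 0.0396, 0.0974]
eef_rot: [-0.0, 0.975, -0.223, -0.0]
wrist_force: [0.1, 0.1, -1.2]
opening: 0.247
grasp_force: 62.7
```

```bash
python3 -c "from h import *;feel()
im,K,C=shot('wrist');cv2.imwrite('pics/w7.png',im);np.savez('w7.npz',K=K,C=C)"
```

```text
t 10.88 F lat/along/up [ 0.0607 -0.0599 -1.3067] TCP [520.5587 129.5606  97.7216]
```

Call:
carry_out:
  deltas: "0 0 1.5 0 0 0 1;0 -2 2 0 0 0 1;0 -4 2 0 0 0 1;0 -6 2 0 0 0 1;0 -8 2 0 0 0 1;0 -8 2 0 0 0 1;0 -8 2 0 0 0 1"

```text
time_s: 11.8
eef_pos: [0.6006, 0.0465, 0.0956]
eef_rot: [0.0, 0.975, -0.223, -0.0]
wrist_force: [-1.8, -3.5, -1.4]
opening: 0.242
grasp_force: 62.6
```

```bash
python3 -c "from h import *;feel()"
```

```text
t 12.1 F lat/along/up [ 0.0056 -4.324  -1.4207] TCP [520.5322 137.4017  95.6804]
```

Pin hooked in the hole: 4.3 N matches the spring law. Stretch to centre the loop over the post.

Call:
carry_out:
  deltas: "0 -4 0 0 0 0 1;0 -8 0 0 0 0 1;0 -12 0 0 0 0 1;0 -16 0 0 0 0 1;0 -20 0 0 0 0 1;0 -24 0 0 0 0 1;0 -28 0 0 0 0 1;0 -31 0 0 0 0 1;0 -33.5 0 0 0 0 1;0 -33.5 0 0 0 0 1;0 -33.5 0 0 0 0 1"

```text
time_s: 13.48
eef_pos: [0.6143, 0.0755, 0.0951]
eef_rot: [0.002, 0.975, -0.223, -0.001]
wrist_force: [-4.0, -9.5, -0.3]
opening: 0.247
grasp_force: 62.6
```

```bash
python3 -c "from h import *;feel()
im,K,C=shot('wrist');cv2.imwrite('pics/w8.png',im);np.savez('w8.npz',K=K,C=C);print(tool()[:3,:3])"
```

```text
t 13.78 F lat/along/up [ -0.1807 -10.2415  -1.0393] TCP [520.2028 169.2724  95.0838]
[[ 0.9004 -0.435  -0.0029]
 [-0.435  -0.9004 -0.0028]
 [-0.0014  0.0037 -1.    ]]
```

Call:
carry_out:
  deltas: "0 -1.3 0 0 0 0 1;0 -2.5 1 0 0 0 1;0 -2.5 3 0 0 0 1;0 -2.5 5 0 0 0 1;0 -2.5 7 0 0 0 1;0 -2.5 9 0 0 0 1;0 -2.5 10 0 0 0 1;0 -2.5 10 0 0 0 1"

```text
time_s: 14.82
eef_pos: [0.6154, 0.0775, 0.0852]
eef_rot: [0.002, 0.975, -0.223, -0.001]
wrist_force: [-4.5, -10.8, 0.5]
opening: 0.245
grasp_force: 62.7
```

```bash
python3 -c "from h import *;feel()"
```

```text
t 15.12 F lat/along/up [  0.1172 -10.4404   0.1617] TCP [520.3683 171.6904  85.3154]
```

Call:
carry_out:
  deltas: "0 0 1 0 0 0 1;0 0 2 0 0 0 1;0 0 3 0 0 0 1;0 0 4 0 0 0 1;0 0 4 0 0 0 1"

```text
time_s: 15.75
eef_pos: [0.6155, 0.0776, 0.0814]
eef_rot: [0.002, 0.975, -0.223, -0.001]
wrist_force: [-5.3, -10.3, 1.0]
opening: 0.25
grasp_force: 62.8
```

```bash
python3 -c "from h import *;feel()"
```

```text
t 16.05 F lat/along/up [  0.0829 -10.5274   0.5316] TCP [520.4543 171.7397  81.445 ]
```

Call:
carry_out:
  deltas: "0 0 1 0 0 0 1;0 0 2 0 0 0 1;0 0 3 0 0 0 1;0 0 3 0 0 0 1"

```text
time_s: 16.55
eef_pos: [0.6156, 0.0775, 0.0785]
eef_rot: [0.002, 0.975, -0.223, -0.001]
wrist_force: [-4.2, -9.8, 0.9]
opening: 0.245
grasp_force: 62.8
```

```bash
python3 -c "from h import *;feel()"
```

```text
t 16.85 F lat/along/up [  0.5489 -10.6701   1.3274] TCP [520.5303 171.765   78.5425]
```

Call:
carry_out:
  deltas: "0 0 1 0 0 0 1;0 0 2 0 0 0 1;0 0 3 0 0 0 1;0 0 3 0 0 0 1"

```text
time_s: 17.35
eef_pos: [0.6157, 0.0776, 0.0755]
eef_rot: [0.002, 0.975, -0.223, -0.001]
wrist_force: [-5.2, -9.7, 1.3]
opening: 0.249
grasp_force: 62.9
```

```bash
python3 -c "from h import *;feel()"
```

```text
t 17.65 F lat/along/up [ -0.1357 -10.6852   1.496 ] TCP [520.5956 171.8023  75.637 ]
```

Call:
carry_out:
  deltas: "0 0 1 0 0 0 1;0 0 2 0 0 0 1;0 0 2 0 0 0 1"

```text
time_s: 18.02
eef_pos: [0.6157, 0.0776, 0.0736]
eef_rot: [0.002, 0.975, -0.223, -0.001]
wrist_force: [-4.9, -9.8, 1.3]
opening: 0.246
grasp_force: 62.9
```

```bash
python3 -c "from h import *;feel()"
```

```text
t 18.32 F lat/along/up [  0.0843 -10.8352   1.9039] TCP [520.6493 171.8326  73.7069]
```

Call:
carry_out:
  deltas: "0 0 1 0 0 0 1;0 0 2 0 0 0 1;0 0 2 0 0 0 1"

```text
time_s: 18.7
eef_pos: [0.6158, 0.0776, 0.0717]
eef_rot: [0.002, 0.975, -0.223, -0.001]
wrist_force: [-4.0, -9.5, 1.4]
opening: 0.243
grasp_force: 63.0
```

```bash
python3 -c "from h import *;feel()"
```

```text
t 19.0 F lat/along/up [ -0.3608 -10.1663   1.5941] TCP [520.6941 171.8485  71.7597]
```

Call:
carry_out:
  deltas: "0 0 1 0 0 0 1;0 0 2 0 0 0 1;0 0 2 0 0 0 1"

```text
time_s: 19.38
eef_pos: [0.616, 0.0775, 0.0701]
eef_rot: [0.002, 0.975, -0.223, -0.0]
wrist_force: [-5.9, -9.6, 3.1]
opening: 0.246
grasp_force: 63.3
```

```bash
python3 -c "from h import *;feel()"
```

```text
t 19.68 F lat/along/up [ -0.4788 -11.0222   3.1722] TCP [520.8111 171.8896  70.0504]
```

Call:
carry_out:
  deltas: "0 0 0.8 0 0 0 1;0 0 1.5 0 0 0 1;0 0 1.5 0 0 0 1"

```text
time_s: 20.05
eef_pos: [0.6163, 0.0775, 0.0696]
eef_rot: [0.002, 0.975, -0.223, -0.0]
wrist_force: [-7.6, -9.3, 9.5]
opening: 0.247
grasp_force: 64.1
```

```bash
python3 -c "from h import *;feel()"
```

```text
t 20.35 F lat/along/up [ -2.0145 -11.7775   9.3587] TCP [521.0986 171.9876  69.6322]
```

Call:
carry_out:
  deltas: "0 0 0.8 0 0 0 1;0 0 1.5 0 0 0 1;0 0 1.5 0 0 0 1"

```text
time_s: 20.72
eef_pos: [0.6168, 0.0777, 0.0692]
eef_rot: [0.001, 0.975, -0.223, 0.0]
wrist_force: [-8.9, -8.3, 14.8]
opening: 0.249
grasp_force: 65.1
```

```bash
python3 -c "from h import *;feel()"
```

```text
t 21.02 F lat/along/up [ -4.016  -11.8356  14.4772] TCP [521.527  172.4342  69.2395]
```

Firm contact near TCP z 70 mm, consistent with the shoulder. I batched too far, so ease off first, then test the hook by retreating gently.

Call:
carry_out:
  deltas: "0 0 -1 0 0 0 1;0 0 -1.6 0 0 0 1;0 1.5 -1.8 0 0 0 1;0 3 -2 0 0 0 1;0 4.5 -2.2 0 0 0 1;0 6 -2.4 0 0 0 1;0 6 -2.4 0 0 0 1"

```text
time_s: 21.9
eef_pos: [0.6147, 0.0729, 0.0705]
eef_rot: [0.001, 0.975, -0.223, 0.001]
wrist_force: [-3.6, -6.3, 6.3]
opening: 0.248
grasp_force: 63.7
```

```bash
python3 -c "from h import *;feel()
im,K,C=shot('wrist');cv2.imwrite('pics/w9.png',im);np.savez('w9.npz',K=K,C=C)"
```

```text
t 22.2 F lat/along/up [-0.1571 -8.0228  6.1457] TCP [521.6161 167.2021  70.4989]
```

Call:
carry_out:
  deltas: "0 1 -0.2 0 0 0 1;0 2 -0.4 0 0 0 1;0 3 -0.6 0 0 0 1;0 3 -0.6 0 0 0 1"

```text
time_s: 22.75
eef_pos: [0.6132, 0.0703, 0.0709]
eef_rot: [0.001, 0.975, -0.223, 0.001]
wrist_force: [-3.3, -6.6, 4.8]
opening: 0.245
grasp_force: 63.7
```

```bash
python3 -c "from h import *;feel()"
```

```text
t 23.05 F lat/along/up [-0.1382 -7.1779  4.9541] TCP [521.5065 164.2345  70.8731]
```

Call:
carry_out:
  deltas: "0 1 -0.2 0 0 0 1;0 2 -0.3 0 0 0 1;0 3 -0.4 0 0 0 1;0 3 -0.4 0 0 0 1"

```text
time_s: 23.55
eef_pos: [0.6123, 0.0686, 0.0711]
eef_rot: [-0.0, 0.975, -0.223, 0.001]
wrist_force: [-0.8, -1.8, 6.4]
opening: 0.246
grasp_force: 63.6
```

```bash
python3 -c "from h import *;feel()"
```

```text
t 23.85 F lat/along/up [ 0.2073 -2.5919  5.5547] TCP [521.359  162.3085  71.0615]
```

The along-force collapsed from 7.2 to 2.6 N over 2 mm, so the loop edge bears on the neck. Free the pin and ease up.

Call:
carry_out:
  deltas: "0 1 -0.2 0 0 0 1;0 2.2 -0.4 0 0 0 1;0 2.2 -1 0 0 0 1;0 2.2 -2 0 0 0 1;0 2.2 -2 0 0 0 1"

```text
time_s: 24.48
eef_pos: [0.6102, 0.0667, 0.0719]
eef_rot: [-0.0, 0.975, -0.223, -0.0]
wrist_force: [1.8, 2.4, 2.6]
opening: 0.248
grasp_force: 63.3
```

```bash
python3 -c "from h import *;feel()"
```

```text
t 24.77 F lat/along/up [0.4272 2.9244 1.6293] TCP [520.4076 159.5566  71.9831]
```

Call:
carry_out:
  deltas: "0 -1 0 0 0 0 1;0 -1.6 -0.5 0 0 0 1;0 -1.6 -1 0 0 0 1;0 -1.6 -1 0 0 0 1"

```text
time_s: 25.28
eef_pos: [0.6102, 0.0677, 0.0725]
eef_rot: [0.0, 0.975, -0.223, -0.001]
wrist_force: [-0.9, -0.2, -1.2]
opening: 0.247
grasp_force: 63.0
```

```bash
python3 -c "from h import *;feel()"
```

```text
t 25.57 F lat/along/up [-0.0713 -0.1812 -1.6504] TCP [520.1353 160.7766  72.7017]
```

Forces are back to the free-hanging baseline, so the loop holds by itself. Lift the pin out.

Call:
carry_out:
  deltas: "0 0 -3 0 0 0 1;0 0 -6 0 0 0 1;0 0 -9 0 0 0 1;0 0 -12 0 0 0 1;0 0 -18 0 0 0 1;0 0 -30 0 0 0 1;0 0 -50 0 0 0 1;0 0 -70 0 0 0 1;0 0 -93 0 0 0 1;0 0 -93 0 0 0 1;0 0 -93 0 0 0 1"

```text
time_s: 26.95
eef_pos: [0.6107, 0.0678, 0.1659]
eef_rot: [0.0, 0.975, -0.223, -0.0]
wrist_force: [-0.2, 0.2, -1.9]
opening: 0.25
grasp_force: 62.9
```

```bash
python3 - <<'E'
from h import *
feel(3)
im,K,C=shot("wrist");cv2.imwrite("pics/w10.png",im);np.savez("w10.npz",K=K,C=C)
P0=np.array([.5411,-.0772,0])
# rectify the link strip on planes z: rows lateral, cols along
for z in(.032,.058):
    al=np.arange(60,185,1.0)/1000;la=np.arange(.500,.542,.001)
    px=np.array([[proj(K,C,P0*0+N*l+U*(P0@U+a)+[0,0,z]) for a in al] for l in la],np.float32)
    r=cv2.remap(cv2.cvtColor(im,cv2.COLOR_BGR2GRAY),px[...,0],px[...,1],cv2.INTER_LINEAR)
    print("z",z)
    for i in range(0,42,3): print(round(la[i]*1000)," ".join(f"{v:3d}" for v in r[i,::4]))
T=tool()
for n,p in(("stand a",[.466,-.2763,.1653]),("b",[.4669,-.2764,.1653])): print(n,delta(p,np.radians(24)))
E
```

```text
t 27.1 F lat/along/up [ 0.2464 -0.124  -1.7892] TCP [519.8445 160.6592 165.0407]
z 0.032
500 154 157 152 152 152 154 164 164 162 153 156 155 157 156 155 156 158 159 158  91  90  46  55  52  60  60  59  58  57  58 118 141
503 163 153 153 152 154 154 164 160 154 151 155 156 154 156 157 158 160 157 159  90  90  90  44  55  57  56  55  56  48 128 164 147
506 166 152 153 151 156 155 155 157 155 152 154 157 154 171 201 191 182 171 163 128  97  89  88  90  70  45  70 154 162 160 163 160
509 153 152 152 153 155 155 155 156 154 154 155 156 156 166 209 207 207 206 137 159 159  99 100 101 102 102 103 106 163 162 162 162
512  93 106 151 153 152 154 147 152 153 148 152 155 155 176 210 123  97  75  72  82  85 100 100 102 102 102 103 104 144 154 162 162
515 119 120 157 155 160 123  77 122 156 127 144 146 136 178 187 136 150 109 105 101  97  93 100 100 101  98  99 103 144 154 165 163
518  99 116 149 146 172 146  96 124 152 116 183 117 150 129 102  70  57 109 106 107 105 100  79  78  44  66  71 102 144 161 163 165
521  80  77 117 150 132 163 130 144 144 139 156 152 148 135 102 150  60 108 106 109 106
[... 2154 characters left out ...]
62 162 165
530  69  83  75  77  74  87  86 114 130 129 102 120 128 150 134 102  65  87 110 102 109 100 101  80  45  69  90 103  79 163 163 166
533  85  84  90  84  75  74 113 134 127 110 139 119 135 116  94 102  77  50 108 107  85  85 102 101 101 101  98 102  65 164 163 164
536  71  85  85  98  91  87 145 155  92  88 154 140  89  89  90 103 104 102 104 101 100 102 102 102 104 103 103 102  66 151 162 164
539  32  86 101 102 102 154 156 127 112 145 133  88  88  91  88  90  87  89  94  95  97  97 103 100 101  98  98 101  67  91  92 118
stand a (array([ 19.8831, 372.6408,  -0.1236]), array([-0.0002,  0.002 , -0.8691]))
b (array([ 20.737 , 372.3393,  -0.1254]), array([-0.0002,  0.002 , -0.8691]))
```

The link image now spans about 113–170 mm from the root, up from 85–142 before, with the post head inside the loop: hooked. Carry the puller back.

Call:
carry_out:
  deltas: "2 45 0 0 0 -0.11 1;5 90 0 0 0 -0.22 1;7 135 0 0 0 -0.33 1;10 180 0 0 0 -0.44 1;12 225 0 0 0 -0.55 1;14 270 0 0 0 -0.66 1;17 315 0 0 0 -0.77 1;19 350 0 0 0 -0.869 1;20.3 372.5 0 0 0 -0.869 1;20.3 372.5 0 0 0 -0.869 1;20.3 372.5 0 0 0 -0.869 1;20.3 372.5 0 0 0 -0.869 1"

```text
time_s: 28.65
eef_pos: [0.4674, -0.2754, 0.1659]
eef_rot: [-0.0, 0.978, 0.208, -0.0]
wrist_force: [1.0, 0.7, -0.8]
opening: 0.241
grasp_force: 62.9
```

```bash
python3 - <<'E'
from h import *
feel(3); T=tool(); print(T, delta([.4665,-.2764,.058]))
im,K,C=shot("wrist");cv2.imwrite("pics/w11.png",im)
# flange silhouette: topmost row and column range against lighter scene near the axis
g=im.max(2);print([int(v) for v in g[200:262:2,326]]);r=250;print([int(v) for v in g[r,270:382:2]])
hole=proj(K,C,[.4665,-.2764,.045]);print("stand hole expected px",hole)
E
```

```text
t 28.8 F lat/along/up [-0.0594 -0.0264 -1.5682] TCP [ 540.8134 -210.6463  166.0443]
[[ 0.9131  0.4077  0.0001  0.4675]
 [ 0.4077 -0.9131  0.0001 -0.2757]
 [ 0.0001 -0.     -1.      0.1661]
 [ 0.      0.      0.      1.    ]] [ -1.1805   0.2426 108.1   ]
[197, 193, 134, 109, 121, 111, 85, 86, 87, 89, 81, 112, 179, 170, 165, 77, 70, 55, 31, 37, 37, 35, 38, 38, 38, 37, 30, 20, 11, 5, 10]
[137, 138, 169, 198, 197, 197, 197, 197, 198, 196, 199, 197, 144, 44, 38, 39, 33, 38, 40, 41, 38, 38, 37, 38, 39, 41, 37, 35, 37, 41, 38, 38, 36, 38, 36, 37, 35, 33, 41, 38, 36, 40, 36, 65, 120, 117, 119, 117, 120, 118, 115, 122, 118, 118, 117, 112]
stand hole expected px [325.9521 223.4963]
```

Call:
carry_out:
  deltas: "-1.2 0.2 25 0 0 0 1;-1.2 0.2 50 0 0 0 1;-1.2 0.2 70 0 0 0 1;-1.2 0.2 85 0 0 0 1;-1.2 0.2 95 0 0 0 1;-1.2 0.2 103 0 0 0 1;-1.2 0.2 107 0 0 0 1;-1.2 0.2 107 0 0 0 1;-1.2 0.2 107 0 0 0 1"

```text
time_s: 29.98
eef_pos: [0.4664, -0.2774, 0.0596]
eef_rot: [0.0, 0.978, 0.208, 0.0]
wrist_force: [-0.3, 0.3, -1.3]
opening: 0.248
grasp_force: 62.9
```

```bash
python3 -c "from h import *;feel(5)"
```

```text
t 30.23 F lat/along/up [-0.2016 -0.2152 -1.3657] TCP [ 540.5309 -212.6961   59.4703]
```

Call:
carry_out:
  deltas: "0 0 1 0 0 0 1;0 0 2 0 0 0 1;0 0 2.7 0 0 0 1;0 0 2.7 0 0 0 1"

```text
time_s: 30.72
eef_pos: [0.4661, -0.277, 0.0567]
eef_rot: [-0.0, 0.978, 0.208, -0.0]
wrist_force: [-0.4, 1.7, 2.8]
opening: 0.249
grasp_force: 63.3
```

```bash
python3 -c "from h import *;feel(5)"
```

```text
t 30.98 F lat/along/up [-2.6653  0.7002  4.4864] TCP [ 540.222  -212.5663   56.655 ]
```

Call:
carry_out:
  deltas: "0 0 -0.7 0 0 0 1;0 0 -0.7 0 0 0 0.7;0 0 -0.7 0 0 0 0.5;0 0 -0.7 0 0 0 0.2;0 0 -0.7 0 0 0 0;0 0 -0.7 0 0 0 0;0 0 -0.7 0 0 0 0;0 0 -0.7 0 0 0 0;0 0 -30 0 0 0 0;0 0 -70 0 0 0 0;0 0 -123 0 0 0 0;0 0 -123 0 0 0 0"

```text
time_s: 32.48
eef_pos: [0.4686, -0.2793, 0.1845]
eef_rot: [0.004, 0.978, 0.208, 0.003]
wrist_force: [0.3, 0.3, -1.0]
opening: 0.995
grasp_force: 0.0
```

```bash
python3 - <<'E'
from h import *
print(tool());im,K,C=shot("wrist");cv2.imwrite("pics/w12.png",im)
for n in("side","top"): cv2.imwrite(f"pics/{n}12.png",vision.camera(n))
a=cv2.imread("pics/w4.png")
for nm,i in(("before",a),("after",im)):
    m=np.zeros((480,640),np.uint8);m[160:305,267:387]=(i.max(2)<30)[160:305,267:387]
    cs,_=cv2.findContours(m,cv2.RETR_EXTERNAL,cv2.CHAIN_APPROX_NONE);c=max(cs,key=cv2.contourArea)
    print(nm,cv2.contourArea(c),cv2.minAreaRect(c))
# side view: unit region and others changed?
for n in("side","top"):
    p,q=cv2.imread(f"pics/{n}0.png"),cv2.imread(f"pics/{n}12.png");d=(cv2.GaussianBlur(cv2.absdiff(p,q),(5,5),0).max(2)>35).astype(np.uint8)
    k,_,s,c=cv2.connectedComponentsWithStats(d);print(n,[(s[i][:5].tolist()) for i in range(1,k) if s[i][4]>25])
print(sensors.get_obs()["opening"])
E
```

```text
[[ 0.9135  0.4068  0.007   0.4686]
 [ 0.4068 -0.9135 -0.0066 -0.2793]
 [ 0.0037  0.0089 -1.      0.1845]
 [ 0.      0.      0.      1.    ]]
before 1698.5 ((324.5773620605469, 228.57923889160156), (59.955204010009766, 38.3934440612793), 79.3803482055664)
after 1610.0 ((317.0, 225.5), (55.0, 38.0), 90.0)
side [[0, 0, 364, 361, 46899], [169, 58, 72, 24, 559], [320, 105, 19, 8, 79], [0, 152, 41, 83, 1856], [0, 227, 43, 30, 382], [143, 272, 22, 10, 130], [61, 303, 125, 68, 3897], [164, 335, 52, 41, 976], [133, 357, 8, 9, 53], [315, 377, 30, 48, 521], [212, 379, 205, 89, 8132], [91, 398, 5, 12, 28], [72, 417, 8, 10, 41], [56, 418, 148, 62, 6751], [0, 463, 48, 17, 447]]
top [[184, 244, 372, 236, 27408], [313, 341, 41, 29, 572], [398, 390, 14, 5, 55], [435, 396, 7, 19, 54], [339, 411, 107, 69, 5216], [543, 429, 97, 51, 3429], [290, 439, 11, 13, 60], [298, 459, 12, 15, 83]]
1.0002112407621198
```

Call:
carry_out:
  deltas: "0 0 -20 0 0 0 0;0 0 -40 0 0 0 0;0 0 -40 0 0 0 0;0 0 -40 0 0 0 0"

```text
time_s: 33.12
eef_pos: [0.4654, -0.2764, 0.2174]
eef_rot: [-0.001, 0.978, 0.208, -0.001]
wrist_force: [-1.3, 0.3, -0.3]
opening: 1.002
grasp_force: 0.0
```

```bash
python3 - <<'E'
from h import *
t,K,C=shot("top")
# link strip along spring in top view, z .032 (hooked) : bright link end expected at ~170 mm
P0=np.array([.5411,-.0772,0])@U
g=cv2.cvtColor(t,cv2.COLOR_BGR2GRAY);g0=cv2.cvtColor(cv2.imread("pics/top0.png"),cv2.COLOR_BGR2GRAY)
for nm,i,z in(("before",g0,.058),("after",g,.032)):
    px=np.array([[proj(K,C,N*l+U*(P0+a/1000)+[0,0,z]) for a in range(70,190,4)] for l in(.511,.531)],np.float32)
    print(nm,cv2.remap(i,px[...,0],px[...,1],cv2.INTER_LINEAR))
print(ctrl.hand_in())
E
```

```text
before [[103 102 100  88 114 139 137 134 134 133 134 141 153 152 149 148 154 155
  154 147 118 104 115 122 121 122 123 121 122 122]
 [107 107 108 100 116 142 139 131 130 127 120 124 150 157 157 155 153 153
  153 145 126 116 119 122 123 123 121 121 122 121]]
after [[120 124 121 118 120 123 121 119 122 124 116 116 137 138 134 137 141 138
  132 135 141 141 142 143 146 139 127 127 131 132]
 [113 120 114 111 112 111 120 116 115 112 102 109 139 131 134 145 141 136
  139 145 150 148 147 147 146 143 130 129 132 132]]
the job is handed in; nothing more can be done
None
```

The spring's end loop is hooked on the anchor post, the puller is back in its stand and released, and the job was handed in at about 33 s; contact peaked near 16 N because I pressed about 1 mm past first contact on the shoulder.

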